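Fetch the calibration weight from behind the vessels

TASK

The balance is due for its check: move the three tall vessels (flask, bottle and jar) off the spill tray onto the black rubber mat, then take the steel calibration weight that stands behind them and stand it in the middle of the balance pan. Only when the weight is on the pan, put each vessel back upright on the tray where it stood at the start. Set everything down gently, do not tip anything over, and leave the dish, screwdriver and carton as they are.

Things in the scene. Friction and masses are not known exactly. Their poses are not given: they have to be found in the camera images.
- flask: Empty conical glass flask, 120 mm tall with its black rubber stopper: base 64 mm across, narrowing from 10 mm up to a straight neck 28 mm across between 70 and 106 mm up, a 34 mm rim up to 112 mm, and the stopper, 26 mm across, above it. About 130 g. Starts standing on the tray. Origin: centre of its underside; x and y do not matter (round), z is its axis and points up.
- bottle: Closed brown glass reagent bottle, 118 mm tall: straight body 50 mm across up to 82 mm, then a shoulder, and a black cap 32 mm across from 98 to 118 mm up. About 220 g. Starts standing on the tray. Origin: centre of its underside; x and y do not matter (round), z is its axis and points up.
- jar: White plastic screw-top jar, 108 mm tall: straight body 54 mm across up to 82 mm, lid 58 mm across from 86 to 108 mm up. About 180 g. Starts standing on the tray. Origin: centre of its underside; x and y do not matter (round), z is its axis and points up.
- weight: Steel calibration weight, 56 mm tall, 200 g: straight body 32 mm across up to 36 mm, a neck, and a knob 22 mm across from 47 to 54 mm up. Starts standing on the tray, behind the vessels as seen from the robot. Origin: centre of its underside; x and y do not matter (round), z is its axis and points up.
- tray: Fixed grey spill tray, 210 mm (its x, away from the robot) by 250 mm (its y), turned up to 0.25 rad; floor 6 mm above the bench, rim 4 mm wide, 14 mm high. Origin: centre of its underside, at bench height. White discs mark the usual places, within 12 mm, in tray x, y (mm): vessels (-65, 0), (-13, 70), (-13, -70), weight (55, 0); which vessel is at which disc varies.
- mat: Fixed black rubber mat to one side, 290 mm (its x) by 120 mm (its y), top 4 mm above the bench: the side area, with room for the three vessels in a row along its x. Origin: centre of its underside, at bench height.
- balance: Fixed white laboratory balance, on the other side of the tray from the mat, with a round steel pan 100 mm across whose flat top is 50 mm above the bench. Origin: at bench height straight below the centre of the pan. The housing is 40 mm high and reaches from 135 mm on the -x side of the origin (the display end) to 65 mm on the +x side, and 80 mm to either side in y.
- dish: Bystander: covered glass dish, 92 mm across and 22 mm high. Origin: centre of its underside.
- screwdriver: Bystander: screwdriver lying on the bench in front of the tray, 190 mm long along its x, 26 mm high. Origin: middle of its length, at bench height.
- carton: Bystander: cardboard carton, 80 by 100 mm and 45 mm high. Origin: centre of its underside.
Mind the look-alikes: they are no part of the job. Leave any purple look-alike of the bottle alone. What is shaped like the flask but purple is not meant.

How it is judged:
On the way, in this order (a step that is already met when the one before it is completed fails the run):
1. all three vessels stand upright and released on the mat, the weight still in its place on the tray (x of flask in the frame of mat between -0.145 and 0.145 m and y of flask in the frame of mat between -0.06 and 0.06 m and z of each of flask, bottle, jar in the frame of mat below 0.01 m and angle between each of flask, bottle, jar's own z axis and vertical below 0.1 rad and linear speed of each of flask, bottle, jar below 0.05 m/s and contact force between the fingers and flask below 0.3 N and x of bottle in the frame of mat between -0.145 and 0.145 m and y of bottle in the frame of mat between -0.06 and 0.06 m and contact force between the fingers and bottle below 0.3 N and x of jar in the frame of mat between -0.145 and 0.145 m and y of jar in the frame of mat between -0.06 and 0.06 m and contact force between the fingers and jar below 0.3 N and distance of weight from where it was at the start of the episode below 0.015 m), for 0.2 s.
2. the weight stands upright and released in the middle of the balance pan, the vessels still on the mat (horizontal distance between weight and balance below 0.015 m and z of weight in the frame of balance between 0.046 and 0.056 m and angle between each of weight, flask, bottle, jar's own z axis and vertical below 0.1 rad and linear speed of weight below 0.03 m/s and contact force between the fingers and weight below 0.3 N and x of flask in the frame of mat between -0.145 and 0.145 m and y of flask in the frame of mat between -0.06 and 0.06 m and z of each of flask, bottle, jar in the frame of mat below 0.01 m and linear speed of each of flask, bottle, jar below 0.05 m/s and contact force between the fingers and flask below 0.3 N and x of bottle in the frame of mat between -0.145 and 0.145 m and y of bottle in the frame of mat between -0.06 and 0.06 m and contact force between the fingers and bottle below 0.3 N and x of jar in the frame of mat between -0.145 and 0.145 m and y of jar in the frame of mat between -0.06 and 0.06 m and contact force between the fingers and jar below 0.3 N), for 0.2 s.
At the end, for the whole second after the job is handed in: The weight stands upright on the balance pan within 15 mm of its centre, and flask, bottle and jar each stand upright on the tray within 15 mm of where each stood at the start; all at rest (horizontal distance between weight and balance below 0.015 m and z of weight in the frame of balance between 0.046 and 0.056 m and angle between each of weight, flask, bottle, jar's own z axis and vertical below 0.1 rad and linear speed of each of weight, flask, bottle, jar below 0.03 m/s and distance of each of flask, bottle, jar from where it was at the start of the episode below 0.015 m); the robot touches nothing.
It fails at once if the dish, screwdriver or carton is pushed more than 15 mm from its place (distance of any of dish, screwdriver, carton from where it was at the start of the episode above 0.015 m).
It fails at once if a vessel or the weight is tipped over (more than 0.6 rad) (angle between any of flask, bottle, jar, weight's own z axis and vertical above 0.6 rad).
It fails at once if a vessel or the weight is dropped or banged down (over 60 N on the tray, mat or balance) (contact force between any of flask, bottle, jar and tray above 60 N or contact force between any of flask, bottle, jar and mat above 60 N or contact force between weight and balance above 60 N).
It also fails if it takes over 147 s, if anything falls off the work surface, if the arm or the gripper's body presses on something with over 40 N, if the wrist force passes 120 N, or if a joint passes its speed limit or range.

ROBOT

A 6-joint arm with a two-finger parallel gripper is mounted at the origin on the work surface. World frame = base frame: x ahead of the robot, y to its left, z up, the work surface at z = 0. Lengths are in m, angles in rad, forces in N, time in s.
With the tool pointing down it reaches from about 0.325 to 0.85 m from the base axis. Payload 4.4 kg.
Tool frame: the origin (TCP) lies at the very end of the fingers, on their centre line; the grasp point (between the pads) lies behind it (grasp_offset is the z of the grasp point in the tool frame, in m); z points along the fingers, y is the direction in which the jaws open and shut (so a half turn about z gives the same grasp; the last joint's range is limited). The gripper opens to 94 mm and grips with 3 to 60 N. Pads are 16 mm wide; open, the fingers measure 119 mm over their backs; the gripper's body (75 mm by 177 mm) begins 78 mm behind the grasp point.
Start: joints at [1.044, 0.207, 1.542, -0, 1.393, -0.15], TCP at [0.212, 0.535, 0.205] pointing down, gripper open.
Joint ranges: [-2.73, 2.73], [-0.86, 2.22], [0.23, 2.46], [-1.11, 4.25], [0.08, 2.63], [-2.82, 2.82]. Speed limits (rad/s): [2.79, 2.79, 3.14, 3.14, 3.14, 3.14].

INTERFACE

Orientations are given as a rotation vector (axis times angle).
In Python, from bench import get_obs, read_camera, calibration, sign_off, grasp_offset gives the robot as it stands. The module is installed in compiled form; this text tells all that it offers.
- The arm moves only by the tool arm_command, never from a script. Its argument "moves" is a list of rows, each a list of 7 numbers: the turn, a rotation vector about the world's x, y, z in units of 45 degrees (1.0 is 45 degrees), then the shift along the world's x, y, z in units of 0.025 m (1.0 is 0.025 m), then the opening, from 0 (shut) to 1 (fully open). In form: [[wx, wy, wz, x, y, z, jaw], ...]. A call has 1 to 12 rows; each row shifts and turns the commanded pose from where the row before left it; what a row does not reach is not made up. A row lasts 1/10 s, in which the tool goes at most 50 mm and 8.59 degrees, less where a joint would pass 70% of its speed; a pose out of reach is approached as far as the arm can. A call with a number of a shift or a turn outside -1 to 1 is refused whole. A call with a gripper value outside its range is refused whole. The fingers move at their own pace and stop on an object; the grip force is fixed at half the most. Time passes only in rows, so rows that do not move let the fingers close. It gives the time, the measured TCP pose, the force and the opening at its end, in the units of the state.
- get_obs(): the state, without advancing time (a new reading comes with each control period).
- read_camera(name): name is "scene" or "top"; returns the picture (400x640x3 uint8, red, green, blue); there is no depth.
- calibration(name): a dict with "fov_y" (degrees; the focal length in pixels is half the picture's height over the tangent of half this angle, whatever the lens; pixels are square), "cx", "cy" (the principal point, pixels), "origin" and "rotation" of the camera in the world. Camera axes: x right, y up, looking along -z (the intrinsics and any distortion apply to the point x, -y, -z); pixel columns grow to the right and rows downward; lengths in m; the calibration is good to about 2 mm. A picture is of the moment at which its call begins. calibration takes no time and is no camera call.
- sign_off(): hands the job in, once; it reports no verdict.
The state is a dict: "clock": time; "joints": joint angles; "dq": joint speeds; "joint_efforts": joint torques, N m; "position": TCP position; "tool_rot": TCP orientation; "wrist_force": force on the tool from outside, world axes, zero at the start; "ft_torque": the same for the moment, N m; "opening": opening from 0.0 (shut) to 1.0 (fully open).
Only numpy, scipy, OpenCV 4.12 (cv2) and the standard library are available. Lean on these libraries where they do the work, as an engineer would, in place of code of your own. Each camera call takes 0.05 s, during which the arm holds its last target. There are 200 camera calls.

## Working session

There is one attempt and no reset: what is moved stays moved. The work goes in short steps, Python scripts to look and compute and a tool call to move; the robot and the scene stay as the last step left them, time stands still between calls to the robot, and variables do not carry over. Pictures are saved under pics/ and viewed, about 12 in all and at most 16, crops included, and the job is handed in when it is done.

Besides the shell and the picture viewer there is one more tool, called after "Call:" as name(argument=value, ...), one argument or row to a line, values as JSON. arm_command: Moves the arm, as the interface text tells. Shifts and turns lie within -1 to 1; 1 stands for 0.025 m of shift or 45 degrees of turn. Its arguments: {"type":"object","properties":{"moves":{"type":"array","items":{"type":"array","items":{"type":"number"}}}},"required":["moves"]}

```bash
mkdir -p pics; python3 - <<'E'
from bench import *
import cv2
for n in("scene","top"):
    c=calibration(n);print(n,c)
    cv2.imwrite(f"pics/{n}0.png",cv2.cvtColor(read_camera(n),cv2.COLOR_RGB2BGR))
print(get_obs(),grasp_offset if not callable(grasp_offset) else grasp_offset())
E
```

```text
scene {'fov_y': 52.2904960103622, 'cx': 319.95684152517003, 'cy': 196.02599518205815, 'origin': array([1.12681585, 0.237364  , 0.71113754]), 'rotation': array([0.44151546, 0.69682977, 1.87372793])}
top {'fov_y': 49.246559135487516, 'cx': 312.5479803949858, 'cy': 197.42577664418184, 'origin': array([ 0.47182508, -0.01381873,  1.00854725]), 'rotation': array([ 0.10507677, -0.09849343, -1.56452848])}
{'clock': 0.1, 'joints': array([ 1.04345824e+00,  2.07334173e-01,  1.54279407e+00, -4.68541063e-06,
        1.39351073e+00, -1.50485680e-01]), 'dq': array([-7.93637400e-05, -3.27319812e-03, -7.64051870e-04, -9.42408428e-04,
       -9.56967726e-05,  3.12365285e-04]), 'joint_efforts': array([ 6.80780904e-04, -3.71862102e+01, -2.82291234e+01,  6.99841906e-02,
        3.10839945e-02, -4.96082987e-05]), 'position': array([0.21123141, 0.53401307, 0.20441535]), 'tool_rot': array([-5.88333552e-01, -3.08532203e+00,  3.03326559e-03]), 'wrist_force': array([ 0.1389464 , -0.69148169,  0.0251663 ]), 'ft_torque': array([ 0.06032915, -0.0283576 ,  0.04539936]), 'opening': 0.9988362290537472} -0.0188
```

View pics/top0.png

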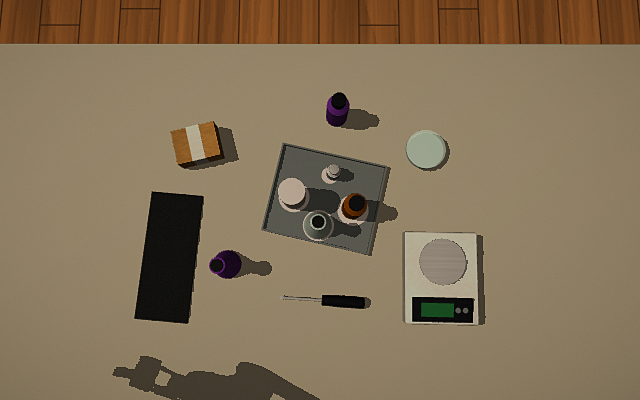

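View pics/scene0.png

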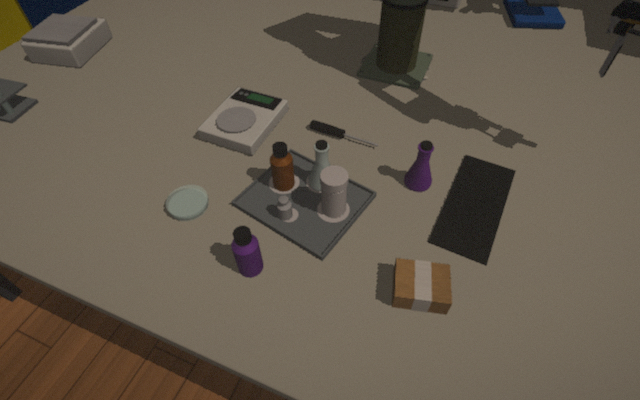

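The top view has two purple look-alikes: a bottle at (338,108) and a flask at (226,264). The real objects are on the tray: brown bottle (353,207), clear flask (318,224), white jar (292,193) and weight (333,173). The mat is at (170,257) and the pan at (443,262). One enlarged crop will confirm this and help with measuring.

```bash
cat > h.py <<'E'
from bench import *
import numpy as np, cv2
from scipy.spatial.transform import Rotation as R
def ray(n,u,v):
    c=calibration(n); f=200/np.tan(np.radians(c['fov_y']/2))
    d=R.from_rotvec(c['rotation']).as_matrix()@np.array([(u-c['cx'])/f,-(v-c['cy'])/f,-1]);return c['origin'],d
def at(n,u,v,z):
    o,d=ray(n,u,v);return (o+d*(z-o[2])/d[2]).round(4)
def px(n,p):
    c=calibration(n); f=200/np.tan(np.radians(c['fov_y']/2))
    q=R.from_rotvec(c['rotation']).as_matrix().T@(np.array(p)-c['origin']);return np.array([c['cx']-f*q[0]/q[2],c['cy']+f*q[1]/q[2]]).round(1)
def snap(n,f=None):
    im=cv2.cvtColor(read_camera(n),cv2.COLOR_RGB2BGR)
    if f: cv2.imwrite(f"pics/{f}.png",im)
    return im
def crop(im,x0,y0,x1,y1,s): return cv2.resize(im[y0:y1,x0:x1],None,fx=s,fy=s,interpolation=cv2.INTER_CUBIC)
E
python3 - <<'E'
from h import *
t=cv2.imread("pics/top0.png");s=cv2.imread("pics/scene0.png")
def mc(m):
    cs,_=cv2.findContours(m.astype('uint8'),0,2);return max(cs,key=cv2.contourArea)
g=t.max(2)
m=(g<45);m[:,230:]=0;m[:185]=0;m[335:]=0
c=mc(m);b=cv2.boxPoints(cv2.minAreaRect(c));print("mat",[at("top",*p,.004)[:2] for p in b])
# pan
print("bal box px")
m=(t.min(2)>150);m[:,:395]=0;m[:225]=0;m[335:]=0
cv2.imwrite("pics/crop0.png",np.hstack([crop(t,255,135,400,260,4)[:500,:560],]))
cv2.imwrite("pics/crop1.png",np.vstack([crop(s,225,130,385,255,4)]))
cv2.imwrite("pics/crop2.png",crop(t,395,225,495,335,5))
E
```

```text
mat [array([0.3288, 0.3905]), array([0.6204, 0.3697]), array([0.6051, 0.2445]), array([0.3148, 0.2699])]
bal box px
```

View pics/crop0.png

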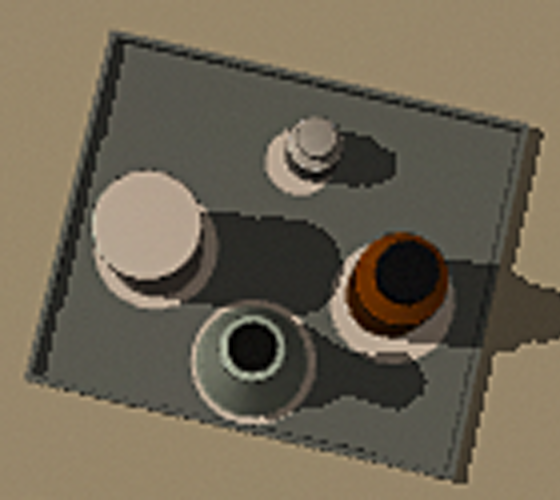

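View pics/crop1.png

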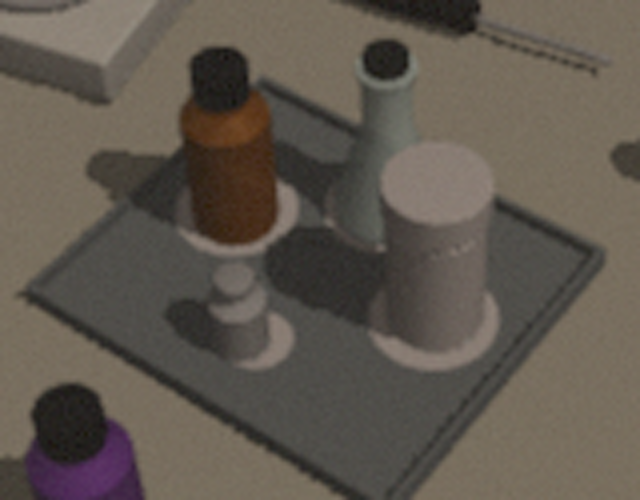

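View pics/crop2.png

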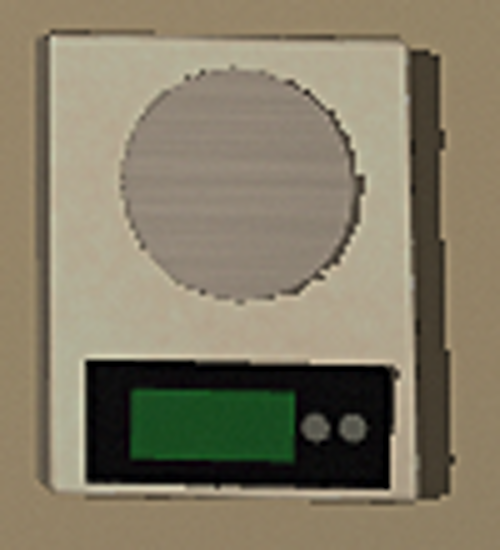

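```bash
python3 - <<'E'
from h import *
def f(u,v,x,y): return (u+.5)/4-.5+x,(v+.5)/4-.5+y
for n,a,b,z in[("jar",(148,224),(437,184),.114),("flask",(253,346),(386,57),.126),("bottle",(407,271),(219.5,62),.124),("weight",(316,132),(235,275),.061)]:
    print(n,at("top",*f(*a,255,135),z),at("scene",*f(*b,225,130),z))
print("pan",at("top",442.5,261.5,.05), "scene",at("scene",236,120,.05))
for q in [(112,34),(530,128),(460,482),(28,380)]: print("tray",at("top",*f(*q,255,135),.014))
for q in [(47,33),(407,38),(416,497),(53,490)]: print("bal",at("top",395+q[0]/5,225+q[1]/5,.04))
print("drv",at("top",283,297,.01),at("top",370,303,.01),"flask2",at("top",216,266,.12),"disc jar",)
E
```

```text
jar [0.6025 0.0336 0.114 ] [0.605  0.0366 0.114 ]
flask [ 0.5386 -0.0209  0.126 ] [ 0.5405 -0.0182  0.126 ]
bottle [ 0.5773 -0.0993  0.124 ] [ 0.5752 -0.0992  0.124 ]
weight [ 0.6619 -0.0559  0.061 ] [ 0.6587 -0.0545  0.061 ]
pan [ 0.4576 -0.2923  0.05  ] scene [ 0.4636 -0.2861  0.05  ]
tray [0.7292 0.0611 0.014 ]
tray [ 0.6742 -0.182   0.014 ]
tray [ 0.4706 -0.1388  0.014 ]
tray [0.5271 0.1063 0.014 ]
bal [ 0.5226 -0.2132  0.04  ]
bal [ 0.521  -0.3722  0.04  ]
bal [ 0.3237 -0.3673  0.04  ]
bal [ 0.3259 -0.2112  0.04  ]
drv [0.3767 0.056  0.01  ] [ 0.3644 -0.1388  0.01  ] flask2 [0.4477 0.184  0.12  ] disc jar
```

Both views agree to about 3 mm. The brown bottle is the only brown one and stands on the tray disc at crop (407,271). The clear flask is at (253,346), the jar at (148,224) and the weight at (316,132). The purple pair stand off the tray, so I leave them alone. Next I move above the flask with the jaws along the tray's x axis.

Call:
arm_command(
  moves=[
    [0,0,-0.15,0.55,-0.92,0,0.6],
    [0,0,-0.15,0.55,-0.92,0,0.6],
    [0,0,-0.15,0.55,-0.92,0,0.6],
    [0,0,-0.15,0.55,-0.92,0,0.6],
    [0,0,-0.15,0.55,-0.92,0,0.6],
    [0,0,-0.15,0.55,-0.92,0,0.6],
    [0,0,-0.15,0.55,-0.92,0,0.6],
    [0,0,-0.15,0.55,-0.92,0,0.6],
    [0,0,-0.15,0.55,-0.92,0,0.6],
    [0,0,-0.15,0.55,-0.92,0,0.6],
    [0,0,-0.15,0.55,-0.92,0,0.6],
    [0,0,-0.15,0.55,-0.92,0,0.6],
  ],
)

```text
clock: 1.3
position: [0.3766, 0.2575, 0.205]
tool_rot: [-2.456, -1.958, 0.001]
wrist_force: [0.3, -0.1, 0.1]
opening: 0.602
```

Call:
arm_command(
  moves=[
    [0,0,0,0.55,-0.92,0,0.6],
    [0,0,0,0.55,-0.92,0,0.6],
    [0,0,0,0.55,-0.92,0,0.6],
    [0,0,0,0.55,-0.92,0,0.6],
    [0,0,0,0.55,-0.92,0,0.6],
    [0,0,0,0.55,-0.92,0,0.6],
    [0,0,0,0.55,-0.92,0,0.6],
    [0,0,0,0.55,-0.92,0,0.6],
    [0,0,0,0.55,-0.92,0,0.6],
    [0,0,0,0.55,-0.92,0,0.6],
    [0,0,0,0.5,-0.98,0,0.6],
    [0,0,0,0,0,0,0.6],
  ],
)

```text
clock: 2.5
position: [0.5275, 0.0016, 0.2049]
tool_rot: [2.455, 1.96, -0.001]
wrist_force: [0.2, 1.0, 0.2]
opening: 0.601
```

Call:
arm_command(
  moves=[
    [0,0,0,0.5,-0.92,0,0.6],
    [0,0,0,0,0,0,0.6],
    [0,0,0,0,0,0,0.6],
  ],
)

```text
clock: 2.8
position: [0.5384, -0.018, 0.205]
tool_rot: [-2.451, -1.963, 0.001]
wrist_force: [0.0, 0.1, -1.1]
opening: 0.601
```

Call:
arm_command(
  moves=[
    [0,0,0,0.04,-0.06,-0.9,0.6],
    [0,0,0,0,0,-0.9,0.6],
    [0,0,0,0,0,-0.9,0.6],
    [0,0,0,0,0,-0.9,0.6],
    [0,0,0,0,0,-0.9,0.6],
    [0,0,0,0,0,-0.66,0.6],
    [0,0,0,0,0,0,0.6],
    [0,0,0,0,0,0,0.6],
  ],
)

```text
clock: 3.6
position: [0.5396, -0.0193, 0.0766]
tool_rot: [-2.45, -1.965, 0.0]
wrist_force: [0.7, -0.5, 0.4]
opening: 0.601
```

```bash
python3 - <<'E'
from h import *
s=snap("scene","s1");cv2.imwrite("pics/s1c.png",crop(s,220,60,420,260,3));print(get_obs()['position'],get_obs()['wrist_force'])
E
```

```text
[ 0.54046223 -0.01965313  0.07738647] [-1.22345133  0.37661672  0.60084785]
```

View pics/s1c.png

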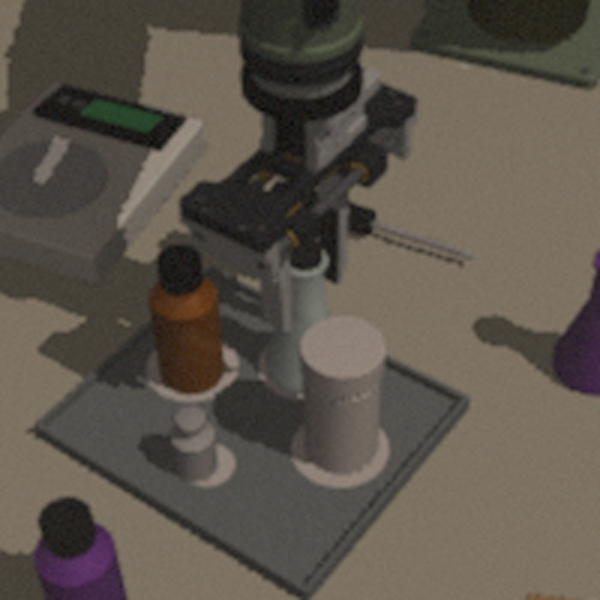

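The fingers straddle the flask neck at crop (295,290), clear of the jar and bottle. I close and lift.

Call:
arm_command(
  moves=[
    [0,0,0,0,0,0,0],
    [0,0,0,0,0,0,0],
    [0,0,0,0,0,0,0],
    [0,0,0,0,0,0,0],
    [0,0,0,0,0,0,0],
    [0,0,0,0,0,0.2,0],
    [0,0,0,0,0,0.4,0],
    [0,0,0,0,0,0.8,0],
    [0,0,0,0,0,1,0],
    [0,0,0,0,0,1,0],
    [0,0,0,0,0,1,0],
    [0,0,0,0,0,1,0],
  ],
)

```text
clock: 4.85
position: [0.5399, -0.0203, 0.2128]
tool_rot: [2.452, 1.964, 0.0]
wrist_force: [0.1, 0.8, -1.8]
opening: 0.338
```

Call:
arm_command(
  moves=[
    [0,0,0.15,0.07,0.5,0,0],
    [0,0,0.15,0.07,0.95,0,0],
    [0,0,0.15,0.07,0.95,0,0],
    [0,0,0.15,0.07,0.95,0,0],
    [0,0,0.15,0.07,0.95,0,0],
    [0,0,0.15,0.07,0.95,0,0],
    [0,0,0.15,0.07,0.95,0,0],
    [0,0,0.15,0.07,0.95,0,0],
    [0,0,0.15,0.07,0.95,0,0],
    [0,0,0.15,0.07,0.95,0,0],
    [0,0,0.15,0.07,0.95,0,0],
    [0,0,0.15,0.07,0.95,0,0],
  ],
)

```text
clock: 6.05
position: [0.5609, 0.2543, 0.2117]
tool_rot: [-0.581, -3.087, 0.0]
wrist_force: [0.9, 0.2, -0.5]
opening: 0.338
```

Call:
arm_command(
  moves=[
    [0,0,0,0.07,0.95,0,0],
    [0,0,0,0,0.95,0,0],
    [0,0,0,0,0.5,0,0],
    [0,0,0,0,0,-0.8,0],
    [0,0,0,0,0,-0.8,0],
    [0,0,0,0,0,-0.8,0],
    [0,0,0,0,0,-0.8,0],
    [0,0,0,0,0,-0.8,0],
    [0,0,0,0,0,-0.8,0],
    [0,0,0,0,0,-0.4,0],
    [0,0,0,0,0,0,0],
  ],
)

```text
clock: 7.15
position: [0.5614, 0.3125, 0.0795]
tool_rot: [-0.588, -3.082, 0.004]
wrist_force: [-0.2, -0.1, -1.4]
opening: 0.342
```

Call:
arm_command(
  moves=[
    [0,0,0,0,0,-0.08,0],
    [0,0,0,0,0,-0.06,0],
    [0,0,0,0,0,0,0],
  ],
)

```text
clock: 7.45
position: [0.5635, 0.3136, 0.079]
tool_rot: [0.588, 3.085, 0.001]
wrist_force: [-0.1, -0.1, -1.7]
opening: 0.338
```

```bash
python3 - <<'E'
from h import *
s=snap("scene","s2");cv2.imwrite("pics/s2c.png",crop(s,380,70,560,250,3));print(get_obs()['position'],get_obs()['wrist_force'])
E
```

```text
[0.5633911  0.31365276 0.07889277] [-0.85883164 -0.04662232 -1.55197264]
```

View pics/s2c.png

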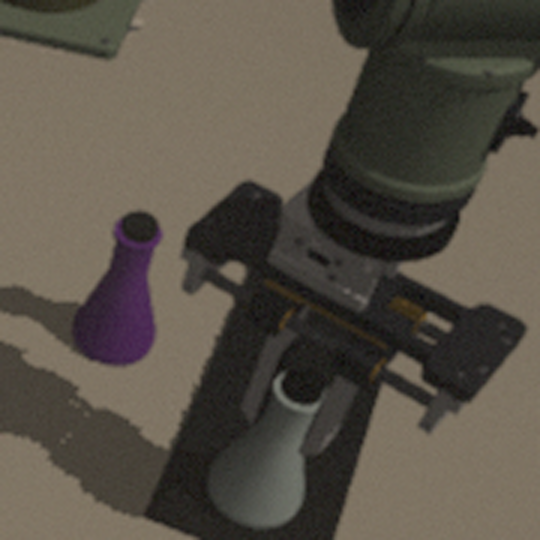

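The flask hangs upright over the mat at crop (258,490), and the force shows it is still carried. I lower it until it touches.

Call:
arm_command(
  moves=[
    [0,0,0,0,0,-0.08,0],
    [0,0,0,0,0,0,0],
  ],
)

```text
clock: 7.7
position: [0.5628, 0.3134, 0.076]
tool_rot: [0.588, 3.086, -0.0]
wrist_force: [0.5, -0.2, -1.8]
opening: 0.34
```

Call:
arm_command(
  moves=[
    [0,0,0,0,0,-0.06,0],
    [0,0,0,0,0,0,0],
  ],
)

```text
clock: 7.9
position: [0.5634, 0.3134, 0.0752]
tool_rot: [0.588, 3.085, 0.0]
wrist_force: [-1.3, -1.0, 2.4]
opening: 0.339
```

Contact. I release the flask, raise, and go to the bottle.

Call:
arm_command(
  moves=[
    [0,0,0,0,0,0,0.6],
    [0,0,0,0,0,0,0.6],
    [0,0,0,0,0,0,0.6],
    [0,0,0,0,0,0.4,0.6],
    [0,0,0,0,0,1,0.6],
    [0,0,0,0,0,1,0.6],
    [0,0,0,0,0,1,0.6],
    [0,0,0,0,0,1,0.6],
    [0,0,0,0,0,1,0.6],
  ],
)

```text
clock: 8.8
position: [0.5629, 0.3135, 0.2114]
tool_rot: [0.588, 3.085, 0.001]
wrist_force: [0.1, 0.1, 0.6]
opening: 0.601
```

Call:
arm_command(
  moves=[
    [0,0,-0.15,0.04,-1,0,0.8],
    [0,0,-0.15,0.04,-1,0,0.8],
    [0,0,-0.15,0.04,-1,0,0.8],
    [0,0,-0.15,0.04,-1,0,0.8],
    [0,0,-0.15,0.04,-1,0,0.8],
    [0,0,-0.15,0.04,-1,0,0.8],
    [0,0,-0.15,0.04,-1,0,0.8],
    [0,0,-0.15,0.04,-1,0,0.8],
    [0,0,-0.15,0.04,-1,0,0.8],
    [0,0,-0.15,0.04,-1,0,0.8],
    [0,0,-0.15,0.04,-1,0,0.8],
    [0,0,-0.15,0.04,-1,0,0.8],
  ],
)

```text
clock: 10.0
position: [0.575, 0.0124, 0.2104]
tool_rot: [2.456, 1.958, 0.001]
wrist_force: [0.7, -0.6, 0.1]
opening: 0.8
```

Call:
arm_command(
  moves=[
    [0,0,0,0,-1,0,0.8],
    [0,0,0,0,-1,0,0.8],
    [0,0,0,0,-1,0,0.8],
    [0,0,0,0,-1,0,0.8],
    [0,0,0,0,-0.5,0,0.8],
    [0,0,0,0,0,0,0.8],
    [0,0,0,0,0,0,0.8],
  ],
)

```text
clock: 10.7
position: [0.5748, -0.0985, 0.2097]
tool_rot: [-2.451, -1.964, -0.001]
wrist_force: [0.8, 0.1, 0.8]
opening: 0.801
```

```bash
python3 - <<'E'
from h import *
s=snap("scene","s3")
t=snap("top","t3");m=crop(t,120,180,260,330,3)
cv2.imwrite("pics/s3c.png",m);print(get_obs()['position'],get_obs()['wrist_force'])
E
```

```text
[ 0.57486011 -0.09791199  0.20956596] [-0.39757368  0.35212791  0.09817902]
```

View pics/s3c.png

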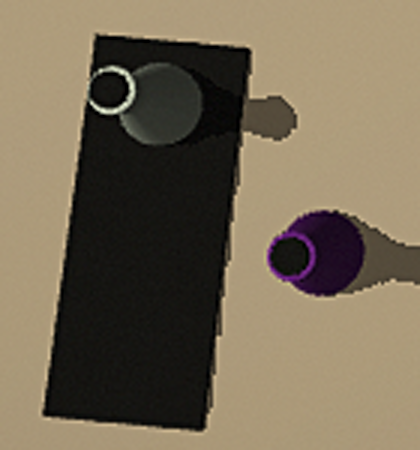

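The flask stands upright on the mat at crop (160,105). Next I descend on the bottle.

Call:
arm_command(
  moves=[
    [0,0,0,0.04,-0.02,-0.8,0.8],
    [0,0,0,0,0,-0.8,0.8],
    [0,0,0,0,0,-0.8,0.8],
    [0,0,0,0,0,-0.8,0.8],
    [0,0,0,0,0,-0.8,0.8],
    [0,0,0,0,0,-0.8,0.8],
    [0,0,0,0,0,-0.8,0.8],
    [0,0,0,0,0,-0.8,0.8],
    [0,0,0,0,0,-0.1,0.8],
    [0,0,0,0,0,0,0.8],
    [0,0,0,0,0,0,0.8],
  ],
)

```text
clock: 11.9
position: [0.5769, -0.0994, 0.0481]
tool_rot: [2.45, 1.964, 0.002]
wrist_force: [0.2, -0.5, 0.6]
opening: 0.799
```

Call:
arm_command(
  moves=[
    [0,0,0,0,0,0,0],
    [0,0,0,0,0,0,0],
    [0,0,0,0,0,0,0],
    [0,0,0,0,0,0,0],
    [0,0,0,0,0,0,0],
    [0,0,0,0,0,0.1,0],
    [0,0,0,0,0,0.3,0],
    [0,0,0,0,0,0.6,0],
    [0,0,0,0,0,1,0],
    [0,0,0,0,0,1,0],
    [0,0,0,0,0,1,0],
    [0,0,0,0,0,1,0],
  ],
)

```text
clock: 13.1
position: [0.5758, -0.0995, 0.1741]
tool_rot: [2.451, 1.964, 0.001]
wrist_force: [-0.2, 0.1, -1.2]
opening: 0.526
```

Call:
arm_command(
  moves=[
    [0,0,0.15,-0.26,1,0.4,0],
    [0,0,0.15,-0.26,1,0,0],
    [0,0,0.15,-0.26,1,0,0],
    [0,0,0.15,-0.26,1,0,0],
    [0,0,0.15,-0.26,1,0,0],
    [0,0,0.15,-0.26,1,0,0],
    [0,0,0.15,-0.26,1,0,0],
    [0,0,0.15,-0.26,1,0,0],
    [0,0,0.15,-0.26,1,0,0],
    [0,0,0.15,-0.26,1,0,0],
    [0,0,0.15,-0.26,1,0,0],
    [0,0,0.15,-0.26,1,0,0],
  ],
)

```text
clock: 14.3
position: [0.4975, 0.2014, 0.1831]
tool_rot: [0.581, 3.087, 0.001]
wrist_force: [-0.8, -0.4, -2.4]
opening: 0.526
```

Call:
arm_command(
  moves=[
    [0,0,0,-0.25,0.95,0,0],
    [0,0,0,-0.25,0.95,0,0],
    [0,0,0,-0.25,0.95,0,0],
    [0,0,0,-0.25,0.95,0,0],
    [0,0,0,-0.25,0.95,0,0],
    [0,0,0,0,0,0,0],
    [0,0,0,0,0,0,0],
  ],
)

```text
clock: 15.0
position: [0.4664, 0.3193, 0.1827]
tool_rot: [0.586, 3.086, -0.0]
wrist_force: [0.6, -0.1, -2.4]
opening: 0.526
```

Call:
arm_command(
  moves=[
    [0,0,0,0,0,-0.8,0],
    [0,0,0,0,0,-0.8,0],
    [0,0,0,0,0,-0.8,0],
    [0,0,0,0,0,-0.8,0],
    [0,0,0,0,0,-0.8,0],
    [0,0,0,0,0,-0.8,0],
    [0,0,0,0,0,-0.4,0],
    [0,0,0,0,0,-0.1,0],
    [0,0,0,0,0,0,0],
    [0,0,0,0,0,0,0],
  ],
)

```text
clock: 16.0
position: [0.4677, 0.3194, 0.0507]
tool_rot: [0.589, 3.084, 0.002]
wrist_force: [-0.1, 0.7, -1.7]
opening: 0.527
```

Call:
arm_command(
  moves=[
    [0,0,0,0,0,-0.1,0],
    [0,0,0,0,0,0,0],
  ],
)

```text
clock: 16.2
position: [0.4669, 0.3194, 0.0475]
tool_rot: [0.588, 3.085, 0.001]
wrist_force: [0.3, -0.5, -0.9]
opening: 0.526
```

Call:
arm_command(
  moves=[
    [0,0,0,0,0,-0.07,0],
    [0,0,0,0,0,0,0],
  ],
)

```text
clock: 16.4
position: [0.467, 0.3195, 0.0456]
tool_rot: [0.588, 3.085, 0.001]
wrist_force: [0.2, -0.2, -0.8]
opening: 0.527
```

Call:
arm_command(
  moves=[
    [0,0,0,0,0,-0.04,0],
    [0,0,0,0,0,0,0],
    [0,0,0,0,0,0,0],
  ],
)

```text
clock: 16.7
position: [0.4671, 0.3195, 0.0455]
tool_rot: [0.588, 3.085, 0.001]
wrist_force: [-1.3, -0.4, 4.8]
opening: 0.525
```

Call:
arm_command(
  moves=[
    [0,0,0,0,0,0,0.8],
    [0,0,0,0,0,0,0.8],
    [0,0,0,0,0,0,0.8],
    [0,0,0,0,0,0.4,0.8],
    [0,0,0,0,0,1,0.8],
    [0,0,0,0,0,1,0.8],
    [0,0,0,0,0,1,0.8],
    [0,0,0,0,0,1,0.8],
    [0,0,0,0,0,1,0.8],
    [0,0,0,0,0,1,0.8],
  ],
)

```text
clock: 17.7
position: [0.4665, 0.3191, 0.2059]
tool_rot: [0.588, 3.085, 0.001]
wrist_force: [0.3, 0.4, 0.8]
opening: 0.801
```

Call:
arm_command(
  moves=[
    [0,0,-0.15,0.46,-0.95,0,0.85],
    [0,0,-0.15,0.46,-0.95,0,0.85],
    [0,0,-0.15,0.46,-0.95,0,0.85],
    [0,0,-0.15,0.46,-0.95,0,0.85],
    [0,0,-0.15,0.46,-0.95,0,0.85],
    [0,0,-0.15,0.46,-0.95,0,0.85],
    [0,0,-0.15,0.46,-0.95,0,0.85],
    [0,0,-0.15,0.46,-0.95,0,0.85],
    [0,0,-0.15,0.46,-0.95,0,0.85],
    [0,0,-0.15,0.46,-0.95,0,0.85],
    [0,0,-0.15,0.45,-0.95,0,0.85],
    [0,0,-0.15,0.45,-0.95,0,0.85],
  ],
)

```text
clock: 18.9
position: [0.6045, 0.0331, 0.2049]
tool_rot: [2.456, 1.958, 0.001]
wrist_force: [-0.7, -0.5, 0.2]
opening: 0.847
```

Call:
arm_command(
  moves=[
    [0,0,0,0,0,0,0.85],
    [0,0,0,0,0,0,0.85],
  ],
)

```text
clock: 19.1
position: [0.604, 0.0341, 0.2045]
tool_rot: [-2.451, -1.965, -0.0]
wrist_force: [-1.0, -0.1, -0.2]
opening: 0.853
```

Call:
arm_command(
  moves=[
    [0,0,0,0,0.02,-0.8,0.85],
    [0,0,0,0,0,-0.8,0.85],
    [0,0,0,0,0,-0.8,0.85],
    [0,0,0,0,0,-0.8,0.85],
    [0,0,0,0,0,-0.8,0.85],
    [0,0,0,0,0,-0.8,0.85],
    [0,0,0,0,0,-0.8,0.85],
    [0,0,0,0,0,-0.8,0.85],
    [0,0,0,0,0,-0.1,0.85],
    [0,0,0,0,0,0,0.85],
    [0,0,0,0,0,0,0.85],
  ],
)

```text
clock: 20.2
position: [0.605, 0.0352, 0.0431]
tool_rot: [2.449, 1.965, 0.003]
wrist_force: [0.7, -0.9, -0.1]
opening: 0.853
```

Call:
arm_command(
  moves=[
    [0,0,0,0,0,0,0],
    [0,0,0,0,0,0,0],
    [0,0,0,0,0,0,0],
    [0,0,0,0,0,0,0],
    [0,0,0,0,0,0,0],
    [0,0,0,0,0,0.1,0],
    [0,0,0,0,0,0.3,0],
    [0,0,0,0,0,0.6,0],
    [0,0,0,0,0,1,0],
    [0,0,0,0,0,1,0],
    [0,0,0,0,0,1,0],
    [0,0,0,0,0,1,0],
  ],
)

```text
clock: 21.4
position: [0.6042, 0.0347, 0.1688]
tool_rot: [2.451, 1.964, 0.001]
wrist_force: [0.4, -0.6, -2.1]
opening: 0.614
```

Call:
arm_command(
  moves=[
    [0,0,0.15,-0.77,0.97,0.6,0],
    [0,0,0.15,-0.77,0.97,0,0],
    [0,0,0.15,-0.77,0.97,0,0],
    [0,0,0.15,-0.77,0.97,0,0],
    [0,0,0.15,-0.77,0.97,0,0],
    [0,0,0.15,-0.77,0.97,0,0],
    [0,0,0.15,-0.77,0.97,0,0],
    [0,0,0.15,-0.77,0.97,0,0],
    [0,0,0.15,-0.77,0.97,0,0],
    [0,0,0.15,-0.77,0.97,0,0],
    [0,0,0.15,-0.77,0.97,0,0],
    [0,0,0.15,-0.77,0.97,0,0],
  ],
)

```text
clock: 22.6
position: [0.3724, 0.3267, 0.183]
tool_rot: [0.581, 3.086, 0.002]
wrist_force: [0.6, -0.6, -3.4]
opening: 0.611
```

Call:
arm_command(
  moves=[
    [0,0,0,0,0,0,0],
    [0,0,0,0,0,0,0],
    [0,0,0,0,0,-0.9,0],
    [0,0,0,0,0,-0.9,0],
    [0,0,0,0,0,-0.9,0],
    [0,0,0,0,0,-0.9,0],
    [0,0,0,0,0,-0.9,0],
    [0,0,0,0,0,-0.6,0],
    [0,0,0,0,0,-0.3,0],
    [0,0,0,0,0,-0.15,0],
    [0,0,0,0,0,0,0],
    [0,0,0,0,0,0,0],
  ],
)

```text
clock: 23.8
position: [0.3741, 0.326, 0.0439]
tool_rot: [0.589, 3.084, 0.002]
wrist_force: [0.0, -0.6, -2.0]
opening: 0.611
```

Call:
arm_command(
  moves=[
    [0,0,0,0,0,-0.08,0],
    [0,0,0,0,0,0,0],
    [0,0,0,0,0,0,0],
  ],
)

```text
clock: 24.1
position: [0.3732, 0.3258, 0.0413]
tool_rot: [0.588, 3.086, 0.001]
wrist_force: [0.4, 0.3, -2.5]
opening: 0.614
```

Call:
arm_command(
  moves=[
    [0,0,0,0,0,-0.05,0],
    [0,0,0,0,0,0,0],
    [0,0,0,0,0,0,0],
  ],
)

```text
clock: 24.4
position: [0.3735, 0.3259, 0.0403]
tool_rot: [0.588, 3.085, 0.001]
wrist_force: [-0.8, -0.8, 5.5]
opening: 0.611
```

Call:
arm_command(
  moves=[
    [0,0,0,0,0,-0.05,0],
    [0,0,0,0,0,0,0],
    [0,0,0,0,0,0,0],
  ],
)

```text
clock: 24.7
position: [0.3739, 0.3258, 0.0403]
tool_rot: [0.588, 3.085, 0.0]
wrist_force: [-3.7, -4.4, 11.7]
opening: 0.612
```

Call:
arm_command(
  moves=[
    [0,0,0,0,0,0,0.85],
    [0,0,0,0,0,0,0.85],
    [0,0,0,0,0,0,0.85],
    [0,0,0,0,0,0.4,0.85],
    [0,0,0,0,0,1,0.85],
    [0,0,0,0,0,1,0.85],
    [0,0,0,0,0,1,0.85],
    [0,0,0,0,0,1,0.85],
    [0,0,0,0,0,1,0.85],
    [0,0,0,0,0,1,0.85],
  ],
)

```text
clock: 25.7
position: [0.373, 0.3257, 0.2]
tool_rot: [0.588, 3.086, 0.001]
wrist_force: [0.9, -0.5, 0.3]
opening: 0.849
```

Call:
arm_command(
  moves=[
    [0,0,-0.15,0.72,-0.95,0,0.6],
    [0,0,-0.15,0.72,-0.95,0,0.6],
    [0,0,-0.15,0.72,-0.95,0,0.6],
    [0,0,-0.15,0.72,-0.95,0,0.6],
    [0,0,-0.15,0.72,-0.95,0,0.6],
    [0,0,-0.15,0.72,-0.95,0,0.6],
    [0,0,-0.15,0.72,-0.95,0,0.6],
    [0,0,-0.15,0.72,-0.95,0,0.6],
    [0,0,-0.15,0.72,-0.95,0,0.6],
    [0,0,-0.15,0.72,-0.95,0,0.6],
    [0,0,-0.15,0.72,-0.95,0,0.6],
    [0,0,-0.15,0.72,-0.95,0,0.6],
  ],
)

```text
clock: 26.9
position: [0.5897, 0.0397, 0.1989]
tool_rot: [2.456, 1.958, 0.0]
wrist_force: [-0.6, -0.1, 0.6]
opening: 0.599
```

Call:
arm_command(
  moves=[
    [0,0,0,0.7,-0.95,0,0.6],
    [0,0,0,0.7,-0.95,0,0.6],
    [0,0,0,0.7,-0.95,0,0.6],
    [0,0,0,0.7,-0.95,0,0.6],
    [0,0,0,0,0,0,0.6],
    [0,0,0,0,0,0,0.6],
  ],
)

```text
clock: 27.5
position: [0.6589, -0.0545, 0.1983]
tool_rot: [-2.452, -1.963, 0.0]
wrist_force: [-1.0, 0.4, 0.3]
opening: 0.601
```

```bash
python3 - <<'E'
from h import *
t=snap("top","t4");s=snap("scene","s4")
a=cv2.resize(t[60:340,110:500],None,fx=2,fy=2)
cv2.imwrite("pics/t4c.png",a);print(get_obs()['position'],get_obs()['wrist_force'])
E
```

```text
[ 0.65846047 -0.05336776  0.19848674] [-0.11604583  0.0262176  -0.06506962]
```

View pics/t4c.png

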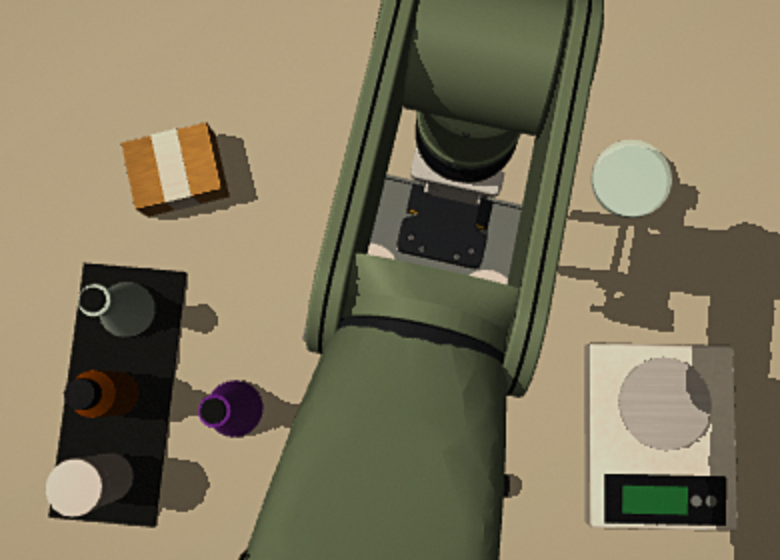

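All three vessels stand upright on the mat, at crop (125,308), (108,393) and (80,488). For the weight I turn the jaws across the tray so the fingers stay off the rear rim.

Call:
arm_command(
  moves=[
    [0,0,0.15,0.05,-0.04,0,0.6],
    [0,0,0.15,0,0,0,0.6],
    [0,0,0.15,0,0,0,0.6],
    [0,0,0.15,0,0,0,0.6],
    [0,0,0.15,0,0,0,0.6],
    [0,0,0.15,0,0,0,0.6],
    [0,0,0.15,0,0,0,0.6],
    [0,0,0.15,0,0,0,0.6],
    [0,0,0.15,0,0,0,0.6],
    [0,0,0.15,0,0,0,0.6],
    [0,0,0.15,0,0,0,0.6],
    [0,0,0.15,0,0,0,0.6],
  ],
)

```text
clock: 28.8
position: [0.6597, -0.0537, 0.1988]
tool_rot: [-0.578, -3.088, -0.0]
wrist_force: [0.1, -0.3, 0.6]
opening: 0.598
```

Call:
arm_command(
  moves=[
    [0,0,0,0,0,-0.8,0.6],
    [0,0,0,0,0,-0.8,0.6],
    [0,0,0,0,0,-0.8,0.6],
    [0,0,0,0,0,-0.8,0.6],
    [0,0,0,0,0,-0.8,0.6],
    [0,0,0,0,0,-0.8,0.6],
    [0,0,0,0,0,-0.6,0.6],
    [0,0,0,0,0,0,0.6],
    [0,0,0,0,0,0,0.6],
  ],
)

```text
clock: 29.7
position: [0.6603, -0.0548, 0.0638]
tool_rot: [-0.587, -3.086, -0.0]
wrist_force: [-0.3, -0.4, 0.3]
opening: 0.599
```

```bash
python3 - <<'E'
from h import *
s=snap("scene","s5");cv2.imwrite("pics/s5c.png",crop(s,220,100,390,270,3));print(get_obs()['position'],get_obs()['wrist_force'])
E
```

```text
[ 0.66103059 -0.05506339  0.06461702] [ 0.42999594 -0.11570887 -0.12963022]
```

View pics/s5c.png

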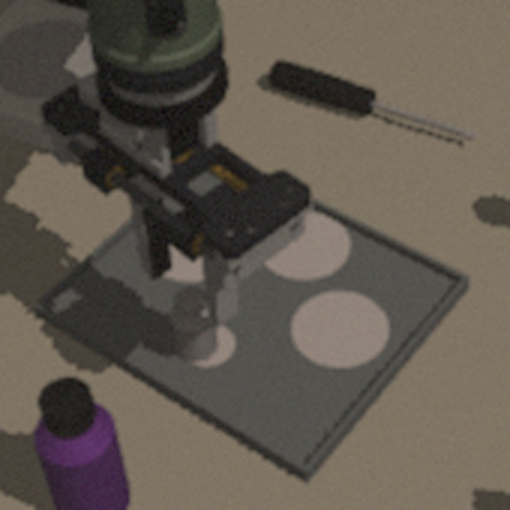

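The fingers sit on either side of the weight at crop (195,330). I go down and grip.

Call:
arm_command(
  moves=[
    [0,0,0,0,0,-0.7,0.6],
    [0,0,0,0,0,-0.7,0.6],
    [0,0,0,0,0,-0.5,0.6],
    [0,0,0,0,0,-0.14,0.6],
    [0,0,0,0,0,0,0.6],
    [0,0,0,0,0,0,0.6],
  ],
)

```text
clock: 30.35
position: [0.6606, -0.0555, 0.0125]
tool_rot: [0.588, 3.086, -0.0]
wrist_force: [-0.3, -0.2, 0.2]
opening: 0.603
```

Call:
arm_command(
  moves=[
    [0,0,0,0,0,0,0],
    [0,0,0,0,0,0,0],
    [0,0,0,0,0,0,0],
    [0,0,0,0,0,0,0],
    [0,0,0,0,0,0,0],
    [0,0,0,0,0,0.1,0],
    [0,0,0,0,0,0.4,0],
    [0,0,0,0,0,0.8,0],
    [0,0,0,0,0,1,0],
    [0,0,0,0,0,1,0],
    [0,0,0,0,0,1,0],
    [0,0,0,0,0,0.5,0],
  ],
)

```text
clock: 31.55
position: [0.6618, -0.0555, 0.1358]
tool_rot: [0.587, 3.082, 0.0]
wrist_force: [0.6, -0.2, -2.0]
opening: 0.333
```

Call:
arm_command(
  moves=[
    [0,0,0,-0.68,-0.79,0,0],
    [0,0,0,-0.68,-0.79,0,0],
    [0,0,0,-0.68,-0.79,0,0],
    [0,0,0,-0.68,-0.79,0,0],
    [0,0,0,-0.68,-0.79,0,0],
    [0,0,0,-0.68,-0.79,0,0],
    [0,0,0,-0.68,-0.79,0,0],
    [0,0,0,-0.68,-0.79,0,0],
    [0,0,0,-0.68,-0.79,0,0],
    [0,0,0,-0.68,-0.79,0,0],
    [0,0,0,-0.68,-0.79,0,0],
    [0,0,0,-0.6,-0.74,0,0],
  ],
)

```text
clock: 32.75
position: [0.457, -0.2915, 0.132]
tool_rot: [-0.589, -3.085, -0.001]
wrist_force: [-0.4, -1.6, -2.0]
opening: 0.333
```

Call:
arm_command(
  moves=[
    [0,0,0,0,0,0,0],
    [0,0,0,0,0,-0.7,0],
    [0,0,0,0,0,-0.7,0],
    [0,0,0,0,0,-0.7,0],
    [0,0,0,0,0,-0.4,0],
    [0,0,0,0,0,-0.2,0],
    [0,0,0,0,0,0,0],
    [0,0,0,0,0,0,0],
  ],
)

```text
clock: 33.55
position: [0.459, -0.2913, 0.0656]
tool_rot: [0.588, 3.085, -0.001]
wrist_force: [-0.7, 0.4, -1.8]
opening: 0.333
```

```bash
python3 - <<'E'
from h import *
s=snap("scene","s6");cv2.imwrite("pics/s6c.png",crop(s,170,50,320,180,4));print(get_obs()['position'],get_obs()['wrist_force'])
print(px("scene",[.458,-.291,.05])*4-np.array([170,50])*4)
E
```

```text
[ 0.45910522 -0.29153554  0.06585581] [ 0.31988351 -0.40813637 -1.45655531]
[262.  272.8]
```

View pics/s6c.png

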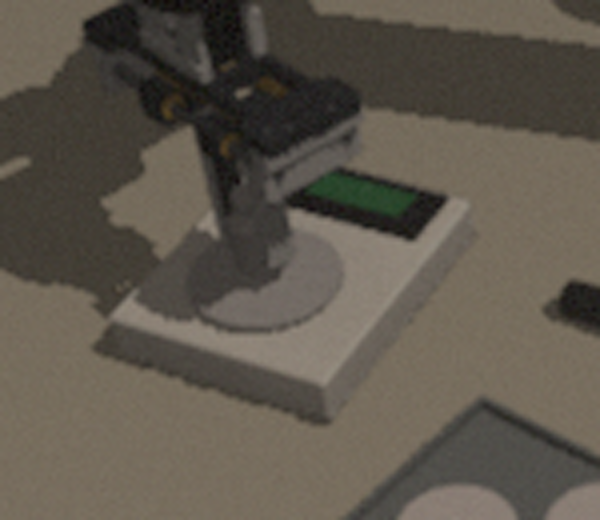

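The weight hangs over the pan centre at crop (262,265); the pan ellipse is centred near (266,280). I lower it gently.

Call:
arm_command(
  moves=[
    [0,0,0,0.04,0.04,-0.15,0],
    [0,0,0,0,0,-0.1,0],
    [0,0,0,0,0,-0.06,0],
    [0,0,0,0,0,0,0],
    [0,0,0,0,0,0,0],
  ],
)

```text
clock: 34.1
position: [0.4593, -0.2901, 0.0572]
tool_rot: [-0.588, -3.086, -0.0]
wrist_force: [0.4, -0.1, -2.3]
opening: 0.335
```

Call:
arm_command(
  moves=[
    [0,0,0,0,0,-0.05,0],
    [0,0,0,0,0,0,0],
    [0,0,0,0,0,0,0],
  ],
)

```text
clock: 34.4
position: [0.4594, -0.2902, 0.0569]
tool_rot: [0.588, 3.086, -0.0]
wrist_force: [-2.1, 1.3, 6.0]
opening: 0.337
```

Call:
arm_command(
  moves=[
    [0,0,0,0,0,0,0.6],
    [0,0,0,0,0,0,0.6],
    [0,0,0,0,0,0,0.6],
    [0,0,0,0,0,0.4,0.6],
    [0,0,0,0,0,1,0.6],
    [0,0,0,0,0,1,0.6],
    [0,0,0,0,0,1,0.6],
    [0,0,0,0,0,1,0.6],
    [0,0,0,0,0,1,0.6],
    [0,0,0,0,0,0.5,0.6],
  ],
)

```text
clock: 35.4
position: [0.4605, -0.2911, 0.2068]
tool_rot: [0.587, 3.082, -0.004]
wrist_force: [0.0, -0.3, 0.4]
opening: 0.603
```

Call:
arm_command(
  moves=[
    [0,0,0,-0.14,0.98,0,0.85],
    [0,0,0,-0.14,0.98,0,0.85],
    [0,0,0,-0.14,0.98,0,0.85],
    [0,0,0,-0.14,0.98,0,0.85],
    [0,0,0,-0.14,0.98,0,0.85],
    [0,0,0,-0.14,0.98,0,0.85],
    [0,0,0,-0.14,0.98,0,0.85],
    [0,0,0,-0.14,0.98,0,0.85],
    [0,0,0,-0.14,0.98,0,0.85],
    [0,0,0,-0.14,0.98,0,0.85],
    [0,0,0,-0.14,0.98,0,0.85],
    [0,0,0,-0.14,0.98,0,0.85],
  ],
)

```text
clock: 36.6
position: [0.4168, 0.0049, 0.2033]
tool_rot: [-0.589, -3.086, -0.0]
wrist_force: [0.9, 0.1, 1.0]
opening: 0.851
```

Call:
arm_command(
  moves=[
    [0,0,0,-0.14,0.98,0,0.85],
    [0,0,0,-0.14,0.98,0,0.85],
    [0,0,0,-0.14,0.98,0,0.85],
    [0,0,0,-0.14,0.98,0,0.85],
    [0,0,0,-0.14,0.98,0,0.85],
    [0,0,0,-0.14,0.98,0,0.85],
    [0,0,0,-0.14,0.98,0,0.85],
    [0,0,0,-0.14,0.98,0,0.85],
    [0,0,0,-0.14,0.98,0,0.85],
    [0,0,0,-0.14,0.98,0,0.85],
    [0,0,0,-0.14,0.98,0,0.85],
    [0,0,0,-0.14,0.98,0,0.85],
  ],
)

```text
clock: 37.8
position: [0.3748, 0.2988, 0.2032]
tool_rot: [-0.588, -3.086, 0.001]
wrist_force: [0.9, -0.2, 1.2]
opening: 0.847
```

Call:
arm_command(
  moves=[
    [0,0,0,-0.1,0.98,0,0.85],
    [0,0,0,0,0,0,0.85],
    [0,0,0,0,0,0,0.85],
  ],
)

```text
clock: 38.1
position: [0.3725, 0.3221, 0.2031]
tool_rot: [-0.586, -3.086, 0.002]
wrist_force: [-1.1, -0.3, -0.0]
opening: 0.851
```

```bash
python3 - <<'E'
from h import *
t=snap("top","t7");s=snap("scene","s7")
a=cv2.resize(t[220:330,390:500],None,fx=4,fy=4,interpolation=2);b=cv2.resize(s[70:180,180:290],None,fx=4,fy=4,interpolation=2)
# scene view is shadowed less now
cv2.imwrite("pics/s7c.png",cv2.resize(np.hstack([a,b]),(800,400)));print(get_obs()['position'])
E
```

```text
[0.37276377 0.32150032 0.20321068]
```

View pics/s7c.png

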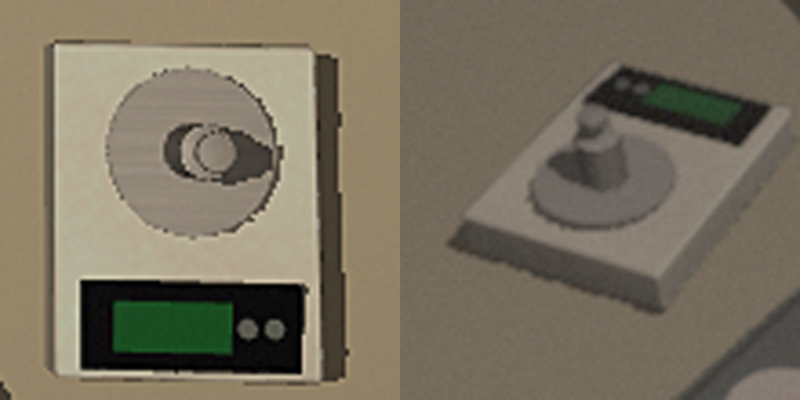

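The weight stands upright near the pan centre; its knob is at top-crop (215,153) and the pan at (191,152). I check the offset numerically and go on to grip the jar.

```bash
python3 - <<'E'
from h import *
k=4/1.1
print(at("top",390+215/k,220+153/k,.105),at("top",390+191/k,220+151.5/k,.05))
print(at("scene",180+(592-400)/k,70+110/k,.105),at("scene",180+(603-400)/k,70+182/k,.05))
E
```

```text
[ 0.4573 -0.2898  0.105 ] [ 0.4572 -0.2923  0.05  ]
[ 0.4563 -0.2886  0.105 ] [ 0.464  -0.2864  0.05  ]
```

Call:
arm_command(
  moves=[
    [0,0,0,0.02,0.16,-0.8,0.85],
    [0,0,0,0,0,-0.8,0.85],
    [0,0,0,0,0,-0.8,0.85],
    [0,0,0,0,0,-0.8,0.85],
    [0,0,0,0,0,-0.8,0.85],
    [0,0,0,0,0,-0.8,0.85],
    [0,0,0,0,0,-0.8,0.85],
    [0,0,0,0,0,-0.8,0.85],
    [0,0,0,0,0,-0.1,0.85],
    [0,0,0,0,0,0,0.85],
    [0,0,0,0,0,0,0.85],
  ],
)

```text
clock: 39.3
position: [0.3744, 0.3265, 0.0421]
tool_rot: [0.589, 3.084, 0.002]
wrist_force: [0.5, -0.1, -0.9]
opening: 0.845
```

Call:
arm_command(
  moves=[
    [0,0,0,0,0,0,0],
    [0,0,0,0,0,0,0],
    [0,0,0,0,0,0,0],
    [0,0,0,0,0,0,0],
    [0,0,0,0,0,0,0],
    [0,0,0,0,0,0.3,0],
    [0,0,0,0,0,0.8,0],
    [0,0,0,0,0,1,0],
    [0,0,0,0,0,1,0],
    [0,0,0,0,0,1,0],
    [0,0,0,0,0,1,0],
    [0,0,0,0,0,0.6,0],
  ],
)

```text
clock: 40.5
position: [0.3738, 0.3269, 0.1856]
tool_rot: [0.588, 3.084, 0.003]
wrist_force: [-0.4, 0.4, -1.6]
opening: 0.609
```

Call:
arm_command(
  moves=[
    [0,0,-0.15,0.77,-0.97,0,0],
    [0,0,-0.15,0.77,-0.97,0,0],
    [0,0,-0.15,0.77,-0.97,0,0],
    [0,0,-0.15,0.77,-0.97,0,0],
    [0,0,-0.15,0.77,-0.97,0,0],
    [0,0,-0.15,0.77,-0.97,0,0],
    [0,0,-0.15,0.77,-0.97,0,0],
    [0,0,-0.15,0.77,-0.97,0,0],
    [0,0,-0.15,0.77,-0.97,0,0],
    [0,0,-0.15,0.77,-0.97,0,0],
    [0,0,-0.15,0.77,-0.97,0,0],
    [0,0,-0.15,0.77,-0.97,0,0],
  ],
)

```text
clock: 41.7
position: [0.6045, 0.0346, 0.183]
tool_rot: [-2.456, -1.958, 0.001]
wrist_force: [0.4, -0.0, -1.8]
opening: 0.616
```

Call:
arm_command(
  moves=[
    [0,0,0,0,0,0,0],
    [0,0,0,0,0,0,0],
    [0,0,0,0,0,0,0],
  ],
)

```text
clock: 42.0
position: [0.6033, 0.0363, 0.1829]
tool_rot: [-2.449, -1.965, 0.001]
wrist_force: [-0.6, -0.2, -2.1]
opening: 0.615
```

Call:
arm_command(
  moves=[
    [0,0,0,0.02,-0.03,-0.8,0],
    [0,0,0,0,0,-0.9,0],
    [0,0,0,0,0,-0.9,0],
    [0,0,0,0,0,-0.9,0],
    [0,0,0,0,0,-0.9,0],
    [0,0,0,0,0,-0.6,0],
    [0,0,0,0,0,-0.3,0],
    [0,0,0,0,0,-0.1,0],
    [0,0,0,0,0,0,0],
    [0,0,0,0,0,0,0],
  ],
)

```text
clock: 43.0
position: [0.6059, 0.0346, 0.0497]
tool_rot: [2.45, 1.964, 0.003]
wrist_force: [0.3, 1.2, -1.6]
opening: 0.617
```

Call:
arm_command(
  moves=[
    [0,0,0,0,0,-0.08,0],
    [0,0,0,0,0,0,0],
    [0,0,0,0,0,0,0],
  ],
)

```text
clock: 43.3
position: [0.605, 0.0346, 0.0467]
tool_rot: [2.451, 1.964, 0.001]
wrist_force: [0.1, -0.0, -1.7]
opening: 0.61
```

Call:
arm_command(
  moves=[
    [0,0,0,0,0,-0.05,0],
    [0,0,0,0,0,0,0],
    [0,0,0,0,0,0,0],
  ],
)

```text
clock: 43.6
position: [0.6048, 0.0347, 0.0451]
tool_rot: [-2.452, -1.964, 0.0]
wrist_force: [-0.2, -0.8, -0.5]
opening: 0.612
```

Call:
arm_command(
  moves=[
    [0,0,0,0,0,-0.06,0],
    [0,0,0,0,0,0,0],
    [0,0,0,0,0,0,0],
  ],
)

```text
clock: 43.9
position: [0.6048, 0.0347, 0.0436]
tool_rot: [-2.451, -1.964, 0.0]
wrist_force: [-0.0, 0.1, -1.7]
opening: 0.614
```

Call:
arm_command(
  moves=[
    [0,0,0,0,0,-0.05,0],
    [0,0,0,0,0,0,0],
    [0,0,0,0,0,0,0],
  ],
)

```text
clock: 44.2
position: [0.6049, 0.0348, 0.0435]
tool_rot: [2.451, 1.965, 0.0]
wrist_force: [-3.5, 0.3, 4.7]
opening: 0.615
```

Call:
arm_command(
  moves=[
    [0,0,0,0,0,0,0.85],
    [0,0,0,0,0,0,0.85],
    [0,0,0,0,0,0,0.85],
    [0,0,0,0,0,0.4,0.85],
    [0,0,0,0,0,1,0.85],
    [0,0,0,0,0,1,0.85],
    [0,0,0,0,0,1,0.85],
    [0,0,0,0,0,1,0.85],
    [0,0,0,0,0,1,0.85],
    [0,0,0,0,0,1,0.85],
  ],
)

```text
clock: 45.2
position: [0.6049, 0.0347, 0.2042]
tool_rot: [2.451, 1.964, 0.001]
wrist_force: [0.3, 0.7, 0.1]
opening: 0.855
```

Call:
arm_command(
  moves=[
    [0,0,0.15,-0.46,0.95,0,0.8],
    [0,0,0.15,-0.46,0.95,0,0.8],
    [0,0,0.15,-0.46,0.95,0,0.8],
    [0,0,0.15,-0.46,0.95,0,0.8],
    [0,0,0.15,-0.46,0.95,0,0.8],
    [0,0,0.15,-0.46,0.95,0,0.8],
    [0,0,0.15,-0.46,0.95,0,0.8],
    [0,0,0.15,-0.46,0.95,0,0.8],
    [0,0,0.15,-0.46,0.95,0,0.8],
    [0,0,0.15,-0.46,0.95,0,0.8],
    [0,0,0.15,-0.46,0.95,0,0.8],
    [0,0,0.15,-0.45,0.95,0,0.8],
  ],
)

```text
clock: 46.4
position: [0.4667, 0.3207, 0.2033]
tool_rot: [0.581, 3.087, 0.001]
wrist_force: [0.5, 0.3, -0.4]
opening: 0.801
```

Call:
arm_command(
  moves=[
    [0,0,0,0,0,0,0.8],
    [0,0,0,0,0,0,0.8],
    [0,0,0,0,0,0,0.8],
  ],
)

```text
clock: 46.7
position: [0.4676, 0.3189, 0.2028]
tool_rot: [0.591, 3.085, -0.0]
wrist_force: [0.1, -0.3, -0.0]
opening: 0.802
```

Call:
arm_command(
  moves=[
    [0,0,0,0,0.02,-0.85,0.8],
    [0,0,0,0,0,-0.85,0.8],
    [0,0,0,0,0,-0.85,0.8],
    [0,0,0,0,0,-0.85,0.8],
    [0,0,0,0,0,-0.85,0.8],
    [0,0,0,0,0,-0.85,0.8],
    [0,0,0,0,0,-0.85,0.8],
    [0,0,0,0,0,-0.3,0.8],
    [0,0,0,0,0,0,0.8],
    [0,0,0,0,0,0,0.8],
  ],
)

```text
clock: 47.7
position: [0.4681, 0.3201, 0.0471]
tool_rot: [0.59, 3.085, 0.001]
wrist_force: [-0.1, 0.9, 0.7]
opening: 0.8
```

Call:
arm_command(
  moves=[
    [0,0,0,0,0,0,0],
    [0,0,0,0,0,0,0],
    [0,0,0,0,0,0,0],
    [0,0,0,0,0,0,0],
    [0,0,0,0,0,0,0],
    [0,0,0,0,0,0.3,0],
    [0,0,0,0,0,0.8,0],
    [0,0,0,0,0,1,0],
    [0,0,0,0,0,1,0],
    [0,0,0,0,0,1,0],
    [0,0,0,0,0,1,0],
    [0,0,0,0,0,0.5,0],
  ],
)

```text
clock: 48.9
position: [0.468, 0.3208, 0.1887]
tool_rot: [0.588, 3.083, 0.004]
wrist_force: [-0.1, 0.7, -1.5]
opening: 0.525
```

Call:
arm_command(
  moves=[
    [0,0,-0.15,0.26,-1,0,0],
    [0,0,-0.15,0.26,-1,0,0],
    [0,0,-0.15,0.26,-1,0,0],
    [0,0,-0.15,0.26,-1,0,0],
    [0,0,-0.15,0.26,-1,0,0],
    [0,0,-0.15,0.26,-1,0,0],
    [0,0,-0.15,0.26,-1,0,0],
    [0,0,-0.15,0.26,-1,0,0],
    [0,0,-0.15,0.26,-1,0,0],
    [0,0,-0.15,0.26,-1,0,0],
    [0,0,-0.15,0.26,-1,0,0],
    [0,0,-0.15,0.26,-1,0,0],
  ],
)

```text
clock: 50.1
position: [0.5445, 0.0193, 0.1852]
tool_rot: [-2.455, -1.958, 0.002]
wrist_force: [0.3, 0.5, -1.6]
opening: 0.527
```

Call:
arm_command(
  moves=[
    [0,0,0,0.25,-0.95,0,0],
    [0,0,0,0.25,-0.95,0,0],
    [0,0,0,0.25,-0.95,0,0],
    [0,0,0,0.25,-0.95,0,0],
    [0,0,0,0.25,-0.95,0,0],
    [0,0,0,0,0,0,0],
    [0,0,0,0,0,0,0],
    [0,0,0,0,0,0,0],
  ],
)

```text
clock: 50.9
position: [0.5757, -0.0976, 0.1856]
tool_rot: [-2.45, -1.964, 0.001]
wrist_force: [0.3, 1.6, -2.7]
opening: 0.522
```

Call:
arm_command(
  moves=[
    [0,0,0,0,-0.05,-0.8,0],
    [0,0,0,0,0,-0.9,0],
    [0,0,0,0,0,-0.9,0],
    [0,0,0,0,0,-0.9,0],
    [0,0,0,0,0,-0.9,0],
    [0,0,0,0,0,-0.6,0],
    [0,0,0,0,0,-0.3,0],
    [0,0,0,0,0,0,0],
    [0,0,0,0,0,0,0],
  ],
)

```text
clock: 51.8
position: [0.5771, -0.0998, 0.0546]
tool_rot: [2.45, 1.964, 0.001]
wrist_force: [0.3, 1.2, -1.7]
opening: 0.525
```

Call:
arm_command(
  moves=[
    [0,0,0,0,0,-0.08,0],
    [0,0,0,0,0,0,0],
    [0,0,0,0,0,0,0],
  ],
)

```text
clock: 52.1
position: [0.5768, -0.1, 0.0524]
tool_rot: [2.451, 1.964, 0.001]
wrist_force: [-0.5, 0.0, -2.0]
opening: 0.525
```

Call:
arm_command(
  moves=[
    [0,0,0,0,0,-0.06,0],
    [0,0,0,0,0,0,0],
    [0,0,0,0,0,0,0],
  ],
)

```text
clock: 52.4
position: [0.5762, -0.0999, 0.0501]
tool_rot: [-2.452, -1.964, 0.0]
wrist_force: [-0.0, 0.2, -2.2]
opening: 0.526
```

Call:
arm_command(
  moves=[
    [0,0,0,0,0,-0.06,0],
    [0,0,0,0,0,0,0],
    [0,0,0,0,0,0,0],
  ],
)

```text
clock: 52.7
position: [0.5766, -0.0999, 0.0489]
tool_rot: [2.451, 1.964, 0.0]
wrist_force: [-0.3, 0.5, -1.1]
opening: 0.525
```

Call:
arm_command(
  moves=[
    [0,0,0,0,0,-0.04,0],
    [0,0,0,0,0,0,0],
    [0,0,0,0,0,0,0],
  ],
)

```text
clock: 53.0
position: [0.5766, -0.0999, 0.0488]
tool_rot: [2.451, 1.964, 0.0]
wrist_force: [-2.3, 0.9, 5.4]
opening: 0.524
```

Call:
arm_command(
  moves=[
    [0,0,0,0,0,0,0.8],
    [0,0,0,0,0,0,0.8],
    [0,0,0,0,0,0,0.8],
    [0,0,0,0,0,0.4,0.8],
    [0,0,0,0,0,1,0.8],
    [0,0,0,0,0,1,0.8],
    [0,0,0,0,0,1,0.8],
    [0,0,0,0,0,1,0.8],
    [0,0,0,0,0,1,0.8],
    [0,0,0,0,0,1,0.8],
  ],
)

```text
clock: 54.0
position: [0.5763, -0.0998, 0.2095]
tool_rot: [2.451, 1.964, 0.001]
wrist_force: [0.4, -0.8, 0.2]
opening: 0.8
```

Call:
arm_command(
  moves=[
    [0,0,0.15,-0.045,1,0,0.6],
    [0,0,0.15,-0.045,1,0,0.6],
    [0,0,0.15,-0.045,1,0,0.6],
    [0,0,0.15,-0.045,1,0,0.6],
    [0,0,0.15,-0.045,1,0,0.6],
    [0,0,0.15,-0.045,1,0,0.6],
    [0,0,0.15,-0.045,1,0,0.6],
    [0,0,0.15,-0.045,1,0,0.6],
    [0,0,0.15,-0.045,1,0,0.6],
    [0,0,0.15,-0.045,1,0,0.6],
    [0,0,0.15,-0.045,1,0,0.6],
    [0,0,0.15,-0.045,1,0,0.6],
  ],
)

```text
clock: 55.2
position: [0.5628, 0.2012, 0.2084]
tool_rot: [0.581, 3.087, 0.0]
wrist_force: [0.9, -0.3, 0.6]
opening: 0.6
```

Call:
arm_command(
  moves=[
    [0,0,0,0,1,0,0.6],
    [0,0,0,0,1,0,0.6],
    [0,0,0,0,1,0,0.6],
    [0,0,0,0,1,0,0.6],
    [0,0,0,0,0.55,0,0.6],
    [0,0,0,0,0,0,0.6],
    [0,0,0,0,0,0,0.6],
    [0,0,0,0,0,0,0.6],
  ],
)

```text
clock: 56.0
position: [0.563, 0.3128, 0.2077]
tool_rot: [-0.59, -3.086, 0.001]
wrist_force: [-1.0, -0.1, 0.7]
opening: 0.6
```

Call:
arm_command(
  moves=[
    [0,0,0,0,0.02,-0.9,0.6],
    [0,0,0,0,0,-0.9,0.6],
    [0,0,0,0,0,-0.9,0.6],
    [0,0,0,0,0,-0.9,0.6],
    [0,0,0,0,0,-0.9,0.6],
    [0,0,0,0,0,-0.75,0.6],
    [0,0,0,0,0,0,0.6],
    [0,0,0,0,0,0,0.6],
  ],
)

```text
clock: 56.8
position: [0.563, 0.3135, 0.0766]
tool_rot: [-0.59, -3.085, 0.001]
wrist_force: [-0.5, -0.3, 0.2]
opening: 0.601
```

Call:
arm_command(
  moves=[
    [0,0,0,0,0,0,0],
    [0,0,0,0,0,0,0],
    [0,0,0,0,0,0,0],
    [0,0,0,0,0,0,0],
    [0,0,0,0,0,0,0],
    [0,0,0,0,0,0.3,0],
    [0,0,0,0,0,0.8,0],
    [0,0,0,0,0,1,0],
    [0,0,0,0,0,1,0],
    [0,0,0,0,0,1,0],
    [0,0,0,0,0,1,0],
    [0,0,0,0,0,0.5,0],
  ],
)

```text
clock: 58.0
position: [0.5636, 0.315, 0.219]
tool_rot: [0.588, 3.083, 0.003]
wrist_force: [0.1, -0.2, -1.7]
opening: 0.339
```

Call:
arm_command(
  moves=[
    [0,0,-0.15,-0.07,-0.95,0,0],
    [0,0,-0.15,-0.07,-0.95,0,0],
    [0,0,-0.15,-0.07,-0.95,0,0],
    [0,0,-0.15,-0.07,-0.95,0,0],
    [0,0,-0.15,-0.07,-0.95,0,0],
    [0,0,-0.15,-0.07,-0.95,0,0],
    [0,0,-0.15,-0.07,-0.95,0,0],
    [0,0,-0.15,-0.07,-0.95,0,0],
    [0,0,-0.15,-0.07,-0.95,0,0],
    [0,0,-0.15,-0.07,-0.95,0,0],
    [0,0,-0.15,-0.07,-0.95,0,0],
    [0,0,-0.15,-0.07,-0.95,0,0],
  ],
)

```text
clock: 59.2
position: [0.5409, 0.0287, 0.2155]
tool_rot: [-2.455, -1.958, 0.002]
wrist_force: [0.2, -0.2, -1.5]
opening: 0.337
```

Call:
arm_command(
  moves=[
    [0,0,0,-0.06,-0.95,0,0],
    [0,0,0,-0.06,-0.95,0,0],
    [0,0,0,0,0,0,0],
    [0,0,0,0,0,0,0],
    [0,0,0,0,0,0,0],
  ],
)

```text
clock: 59.7
position: [0.5386, -0.0172, 0.216]
tool_rot: [-2.45, -1.965, 0.0]
wrist_force: [0.3, -0.6, -2.3]
opening: 0.335
```

Call:
arm_command(
  moves=[
    [0,0,0,0.02,-0.08,-0.8,0],
    [0,0,0,0,0,-0.9,0],
    [0,0,0,0,0,-0.9,0],
    [0,0,0,0,0,-0.9,0],
    [0,0,0,0,0,-0.9,0],
    [0,0,0,0,0,-0.6,0],
    [0,0,0,0,0,-0.3,0],
    [0,0,0,0,0,0,0],
    [0,0,0,0,0,0,0],
  ],
)

```text
clock: 60.6
position: [0.5399, -0.0197, 0.0845]
tool_rot: [2.45, 1.965, 0.001]
wrist_force: [0.2, 0.4, -2.0]
opening: 0.338
```

Call:
arm_command(
  moves=[
    [0,0,0,0,0,-0.08,0],
    [0,0,0,0,0,0,0],
    [0,0,0,0,0,0,0],
  ],
)

```text
clock: 60.9
position: [0.5397, -0.0202, 0.0825]
tool_rot: [2.451, 1.964, 0.001]
wrist_force: [0.7, -0.1, -0.9]
opening: 0.336
```

Call:
arm_command(
  moves=[
    [0,0,0,0,0,-0.06,0],
    [0,0,0,0,0,0,0],
    [0,0,0,0,0,0,0],
  ],
)

```text
clock: 61.2
position: [0.5393, -0.0201, 0.0804]
tool_rot: [-2.452, -1.964, 0.0]
wrist_force: [-0.3, -0.4, -0.8]
opening: 0.343
```

Call:
arm_command(
  moves=[
    [0,0,0,0,0,-0.06,0],
    [0,0,0,0,0,0,0],
    [0,0,0,0,0,0,0],
  ],
)

```text
clock: 61.5
position: [0.5397, -0.0202, 0.0796]
tool_rot: [2.451, 1.964, 0.001]
wrist_force: [-0.6, 0.2, 4.6]
opening: 0.339
```

Call:
arm_command(
  moves=[
    [0,0,0,0,0,-0.05,0],
    [0,0,0,0,0,0,0],
    [0,0,0,0,0,0,0],
  ],
)

```text
clock: 61.8
position: [0.5401, -0.0202, 0.0796]
tool_rot: [2.451, 1.964, 0.001]
wrist_force: [-3.8, -0.1, 9.9]
opening: 0.34
```

Contact. I release, raise, and back off towards the mat side for a clear view.

Call:
arm_command(
  moves=[
    [0,0,0,0,0,0,0.6],
    [0,0,0,0,0,0,0.6],
    [0,0,0,0,0,0,0.6],
    [0,0,0,0,0,0.4,0.6],
    [0,0,0,0,0,1,0.6],
    [0,0,0,0,0,1,0.6],
    [0,0,0,0,0,1,0.6],
    [0,0,0,0,0,1,0.6],
    [0,0,0,0,0,1,0.6],
  ],
)

```text
clock: 62.7
position: [0.5393, -0.0201, 0.2143]
tool_rot: [2.451, 1.964, 0.001]
wrist_force: [0.4, -0.7, 0.5]
opening: 0.599
```

Call:
arm_command(
  moves=[
    [0,0,0.15,-0.5,0.95,0,0.6],
    [0,0,0.15,-0.5,0.95,0,0.6],
    [0,0,0.15,-0.5,0.95,0,0.6],
    [0,0,0.15,-0.5,0.95,0,0.6],
    [0,0,0.15,-0.5,0.95,0,0.6],
    [0,0,0.15,-0.5,0.95,0,0.6],
    [0,0,0.15,-0.5,0.95,0,0.6],
    [0,0,0.15,-0.5,0.95,0,0.6],
    [0,0,0.15,-0.5,0.95,0,0.6],
    [0,0,0.15,-0.5,0.95,0,0.6],
    [0,0,0.15,-0.5,0.95,0,0.6],
    [0,0,0.15,-0.5,0.95,0,0.6],
  ],
)

```text
clock: 63.9
position: [0.3888, 0.2659, 0.2133]
tool_rot: [0.581, 3.087, 0.001]
wrist_force: [0.3, -0.4, -0.4]
opening: 0.596
```

Call:
arm_command(
  moves=[
    [0,0,0,-0.2,0.95,0,0.6],
    [0,0,0,-0.2,0.95,0,0.6],
    [0,0,0,-0.2,0.95,0,0.6],
    [0,0,0,-0.2,0.95,0,0.6],
    [0,0,0,0,0,0,0.6],
    [0,0,0,0,0,0,0.6],
    [0,0,0,0,0,0,0.6],
  ],
)

```text
clock: 64.6
position: [0.3695, 0.3591, 0.2128]
tool_rot: [0.589, 3.086, -0.001]
wrist_force: [0.1, 0.6, 0.1]
opening: 0.603
```

```bash
python3 - <<'E'
from h import *
t=snap("top","t9");s=snap("scene","s9");t0=cv2.imread("pics/top0.png")
cv2.imwrite("pics/t9c.png",np.vstack([crop(t,255,135,455,260,3)[:, :435],crop(t0,255,135,400,260,3)])if 0 else np.hstack([cv2.resize(im[135:260,255:400],(400,345),interpolation=2) for im in(t,t0)]))
cv2.imwrite("pics/s9c.png",np.hstack([cv2.resize(im[70:250,170:370],(400,360),interpolation=2) for im in(s,cv2.imread("pics/scene0.png"))]))
print(get_obs()['position'],get_obs()['wrist_force'])
E
```

```text
[0.36964819 0.35900829 0.21281033] [-0.86943156 -0.4117016  -1.12685994]
```

View pics/t9c.png

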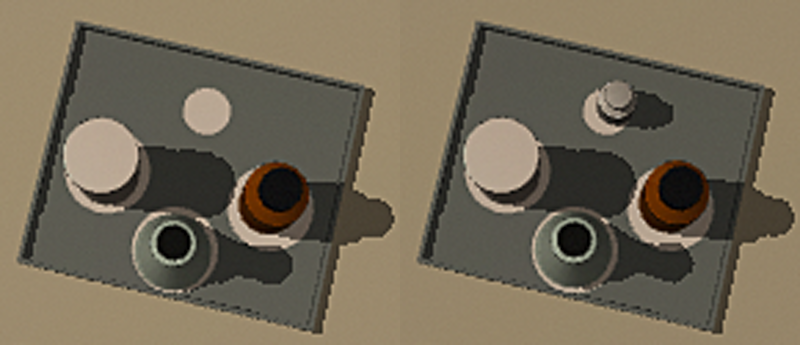

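View pics/s9c.png

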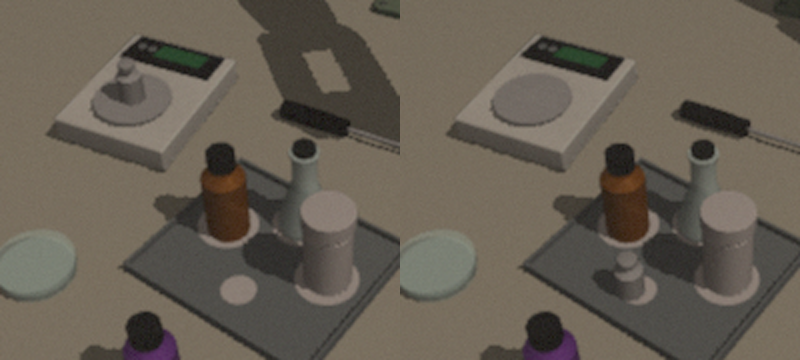

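The before and after views match to about a pixel for all three vessels: jar (101,155), flask (174,243) and bottle (276,190), against the same points in the start picture. The weight stands on the pan, and the bystanders have not moved. I hand in.

```bash
python3 -c "from bench import *; print(sign_off())"
```

```text
the job is handed in; nothing more can be done
None
```

I moved the flask, bottle and jar onto the mat and stood the calibration weight on the balance pan. Then I put the jar, bottle and flask back on the tray and handed the job in after about 65 s of robot time; the hand-in gives no verdict.

- **Vessels:** in both cameras, each vessel shows within about a pixel (roughly 2 mm) of where it stood at the start, upright and released.
- **Weight:** it stands upright near the pan centre. The top view puts the offset at about 3 mm. The scene view puts it at about 8 mm, because the two cameras disagree by 6–9 mm on the pan centre; both are inside the 15 mm limit.
- **Bystanders:** the dish and screwdriver match the start picture. I did not compare the carton in the final pictures, but the arm never went near it.
- **Grip widths:** the jaws closed to about 32 mm on the flask neck (nominally 28 mm) and about 58 mm on the jar (body 54 mm, lid 58 mm), so the jar was probably held by its lid. Both carried and released cleanly.

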